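Rock the jammed mint out of the tilting bottle

ROBOT

A 6-joint arm with a two-finger parallel gripper is mounted at the origin on the work surface; the furniture and walls round the work are solid. World frame = base frame: x ahead of the robot, y to its left, z up, the work surface at z = 0. Lengths are in m, angles in degrees, forces in N, time in s.
With the tool pointing down it reaches from about 0.35 to 0.875 m from the base axis. Payload 4.2 kg.
Tool frame: the origin (TCP) lies on the centre line of the jaws, within the pads' length; the fingertips stand 11 mm ahead of it and the grasp point (between the pads) lies 8 mm behind it; z points along the fingers, y is the line along which they close (so a half turn about z gives the same grasp; the last joint's range is limited). The gripper opens to 87 mm and grips with 3 to 60 N. Pads are 19 mm wide; open, the fingers measure 117 mm over their backs; the gripper's body (75 mm by 190 mm) begins 51 mm behind the grasp point.
Start: joints at [88.9, 22.042, 0.453, 0, -68.411, -14.817], TCP at [0.171, 0.601, 0.234] pointing down, gripper open.
Joint ranges: [-179.83, 179.83], [-69.29, 118.12], [-61.27, 80.66], [-181.25, 117.63], [-171.15, -9.14], [-177.46, 177.46]. Speed limits (degrees/s): [159.86, 159.86, 180, 180, 180, 180].

INTERFACE

Orientations are given as a 3x3 rotation matrix whose columns are the frame's x, y, z axes.
In Python, from station import r gives the robot as it stands.
- The arm moves only by the tool servo_tool, never from a script. Its argument "commands" is a list that holds one entry, the list of rows, each a list of 7 numbers: the closure, from 0 (fully open) to 1 (shut), then the shift along the tool's x, y, z in mm, then the turn, a rotation vector about the tool's x, y, z in rad. In form: [[[claw, x, y, z, ax, ay, az], ...]]. A call has exactly 5 rows; each row is the pose to reach, as a shift and turn from the pose commanded when the call began, along the tool's axes at that moment; what a row does not reach only later rows make up. A row lasts 1/10 s, in which the tool goes at most 50 mm and 8.59 degrees, less where a joint would pass 70% of its speed; a pose out of reach is approached as far as the arm can. A call with a gripper value outside its range is refused whole. The fingers move at their own pace and stop on an object; the grip force is fixed at half the most. Time passes only in rows, so rows that repeat a pose let the fingers close, or fill a call up. It gives the time, the measured TCP pose, the force, the opening and the grip force at its end, in the units of the state.
- r.sense(): the state, without advancing time (a new reading comes with each control period).
- r.capture(name): name is "scene" or "top"; returns a dict with "pixels" (480x640x3 uint8, red, green, blue), "camera_matrix" (3x3 intrinsics, pixels), "R" (3x3) and "t" (3): a world point X has camera coordinates R X + t. Camera axes: x right, y down, z forward; pixel columns grow to the right and rows downward; lengths in m; the calibration is good to about 2 mm. A picture is of the moment at which its call begins. There is no depth.
- r.finish_job(): hands the job in; it is judged then, once.
The state is a dict: "time_s": time; "joints": joint angles; "joint_velocities": joint speeds; "effort": joint torques, N m; "tcp_pos": TCP position; "ee_rot": TCP orientation; "wrist_force": force on the tool from outside, world axes, zero at the start; "moment": the same for the moment, N m; "gripper_width": opening from 0.0 (shut) to 1.0 (fully open); "gripper_force": force on a finger pad.
Only numpy, scipy, OpenCV 4.12 (cv2) and the standard library are available. Lean on these libraries where they do the work, as an engineer would, in place of code of your own. Each camera call takes 0.05 s, during which the arm holds its last target. There are 200 camera calls.

TASK

The last mint is stuck on the ledges in the neck of the upside-down bottle on its swinging stand. Slide the wooden tray under the bottle's mouth, then rock the bottle from side to side by pushing it until the mint drops into the tray. The bottle is sprung: ease it back upright slowly each time instead of letting it snap back, and leave the other things on the desk alone.

Things in the scene. Friction and masses are not known exactly. Their poses are not given: they have to be found in the camera images.
- stand: Fixed stand: two aluminium posts on dark feet carry the bottle between them. Origin on the desk below the pivot. Posts on its own x axis (x roughly away from the robot, y to its left): inner faces at x = -70 and +70 mm, feet from 63 to 109 mm in x and 35 mm either side in y, caps 147 mm high. The bottle rocks along own y, and the tray slides in between the posts along y.
- bottle (a joint): Rocking angle of the bottle about the stand's x, rad; 0 upright, range -0.62 to 0.62. Positive: top gone to the stand's -y (robot's right), mouth to +y. A spring of about 1 N m/rad returns it to 0: 5 N pushed 110 mm above the pivot holds 0.5 rad. Let go when tilted 0.4, it snaps back at about 7 rad/s. Moving the pushing finger back at about 50 mm/s eases it.
- bottle_mouth (a point): Centre of the mouth of the clear flat bottle, which hangs mouth down, 65 mm below the pivot and above the desk when upright. Neck from here to 40 mm above the pivot: 63 mm wide (y) outside, 57 mm inside, 42 mm deep (x).
- bottle_top (a point): Centre of the bottle's closed upper end, a grey cap 100 mm wide (y) by 46 mm deep (x) and 8 mm thick, 281 mm above the desk when upright. Below it the body's straight narrow sides, 48 mm to either side in y, run from 192 to 275 mm above the desk: good places to push.
- mint_center (a point): Centre of the mint, a white ball of 32 mm diameter, in the bottle's neck at the start.
- mint: The mint itself; its origin lies at the underside at the start and turns with it: use point mint_center.
- tray: Loose dark wooden desk tray, 200 mm long (own x), 90 mm wide (own y), 0.25 kg; origin at the centre of its underside; floor 5 mm thick, long walls 26 mm high. Starts on the stand's +y side, roughly lengthwise along the stand's y. In place, the mouth may be up to 40 mm lengthwise and 25 mm sideways from the tray's centre; 30 mm short of centred keeps a gripper clear of the bottle.
- roll: Bystander: roll of brown tape, 94 mm across, 48 mm high, lying flat; origin at the centre of its underside.
- trophy: Bystander: clear award on a black base, 38 x 70 x 116 mm; origin at the centre of its underside.
- staple_tool: Bystander: black stapler 145 x 36 x 60 mm; origin at the centre of its underside.
- pivot (a point): Pivot of the bottle, on the stand 130 mm above the desk; the axle lies along the stand's own x. Axes as the stand's.
- ledge_upper (a point): Tip of the upper grey ledge inside the neck, which reaches 21 mm in from the +y side, 17 mm above the pivot, and slopes down to its wall. The mint starts on it, and rolls off on to the lower ledge at a bottle angle held at about +0.4 rad or more (take +0.5 and wait a second).
- ledge_lower (a point): Tip of the lower grey ledge, the same from the -y side, 39 mm below the pivot. The mint rolls off it and out of the mouth at a bottle angle held at about -0.4 rad or beyond (take -0.5 and wait a second). On this ledge the mint's centre is about 24 mm below the pivot.
- tray_handle_a (a point): Top middle of the tray's end handle at its own -x end, 46 mm above the desk: an upright wall 10 mm thick along the tray's x, 60 mm wide, that can be pinched from above. It passes under the mouth.
- tray_handle_b (a point): Top middle of the tray's end handle at its own +x end, 46 mm above the desk: an upright wall 10 mm thick along the tray's x, 60 mm wide, that can be pinched from above. It passes under the mouth.

How it is judged (in metres and radians):
On the way, in this order (a step that is already met when the one before it is completed fails the run):
1. the tray is under the bottle's mouth while the mint is still in the neck (x of bottle_mouth in the frame of tray between -0.05 and 0.05 m and y of bottle_mouth in the frame of tray between -0.03 and 0.03 m and height (world z) of tray below 0.01 m and height (world z) of mint_center above 0.08 m), for 0.2 s.
2. the mint has dropped into the tray (x of mint_center in the frame of tray between -0.098 and 0.098 m and y of mint_center in the frame of tray between -0.043 and 0.043 m and z of mint_center in the frame of tray below 0.04 m), for 0.1 s.
At the end, for the whole second after the job is handed in: The mint lies at rest inside the tray (between its walls, centre less than 40 mm above the tray's underside), the tray stands flat on the desk, and the bottle is upright again within 0.06 rad (all of step 2 and height (world z) of tray below 0.01 m and angle between tray's own z axis and vertical below 0.05 rad and linear speed of mint below 0.04 m/s and value of joint bottle between -0.06 and 0.06 rad); the robot touches nothing.
It fails at once if the bottle is let snap back or struck (rocking faster than 4 rad/s) (velocity of joint bottle above 4 rad/s or velocity of joint bottle below -4 rad/s).
It fails at once if the mint lands outside the tray (height (world z) of mint_center below 0.04 m and not (x of mint_center in the frame of tray between -0.098 and 0.098 m and y of mint_center in the frame of tray between -0.043 and 0.043 m and z of mint_center in the frame of tray below 0.04 m)).
It fails at once if a bystander is moved more than 30 mm (distance of any of roll, trophy, staple_tool from where it was at the start of the episode above 0.03 m).
It also fails if it takes over 72 s, if anything falls off the work surface, if the arm or the gripper's body presses on something with over 40 N, if the wrist force passes 120 N, or if a joint passes its speed limit or range.

## Working session

There is one attempt and no reset: what is moved stays moved. The work goes in short steps, Python scripts to look and compute and a tool call to move; the robot and the scene stay as the last step left them, time stands still between calls to the robot, and variables do not carry over. Pictures are saved under pics/ and viewed, at most 10 in all, crops included, and the job is handed in when it is done.

Besides the shell and the picture viewer there is one more tool, called after "Call:" as name(argument=value, ...) on one line, values as JSON. servo_tool: Moves the arm, as the interface text tells. Its arguments: {"type":"object","properties":{"commands":{"type":"array","items":{"type":"array","items":{"type":"array","items":{"type":"number"}}}}},"required":["commands"]}

```bash
mkdir -p pics
cat > h.py <<'E'
import numpy as np, cv2
from station import r
def ray(c,u,v):
    K=np.array(c["camera_matrix"]);R=np.array(c["R"]);t=np.array(c["t"])
    d=R.T@np.linalg.inv(K)@np.array([u,v,1.]);return -R.T@t,d
def at(c,u,v,z):
    o,d=ray(c,u,v);return o+d*(z-o[2])/d[2]
def proj(c,X):
    K=np.array(c["camera_matrix"]);p=K@(np.array(c["R"])@np.array(X)+np.array(c["t"]));return p[:2]/p[2]
def save(c,n): cv2.imwrite(f"pics/{n}.png",np.array(c["pixels"])[:,:,::-1])
E
python3 - <<'E'
from h import *
np.set_printoptions(precision=3,suppress=True)
for n in("scene","top"):
    c=r.capture(n);save(c,n+"0");print(n,ray(c,320,240),c["camera_matrix"])
s=r.sense();print(s["time_s"],s["tcp_pos"],s["ee_rot"])
E
```

```text
scene (array([-0.048,  0.207,  1.2  ]), array([ 0.436, -0.225, -0.871])) [[462.153   0.    324.674]
 [  0.    462.153 235.315]
 [  0.      0.      1.   ]]
top (array([ 0.254, -0.075,  1.354]), array([ 0.189, -0.002, -0.982])) [[441.05    0.    315.315]
 [  0.    441.05  242.291]
 [  0.      0.      1.   ]]
0.1 [0.171 0.601 0.233] [[ 0.962 -0.274 -0.   ]
 [-0.274 -0.962 -0.002]
 [ 0.     0.002 -1.   ]]
```

View pics/scene0.png

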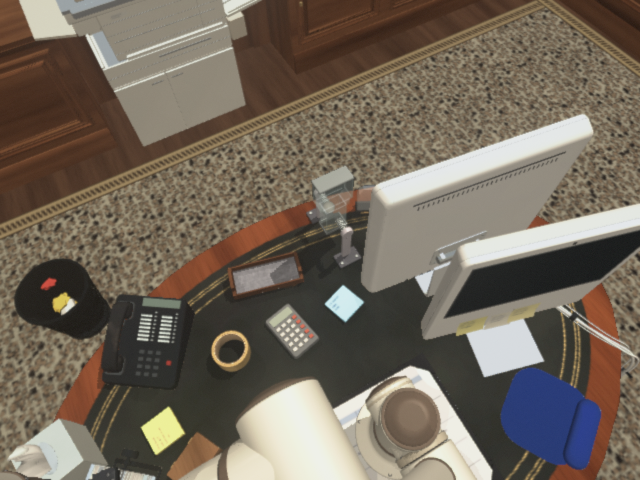

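View pics/top0.png

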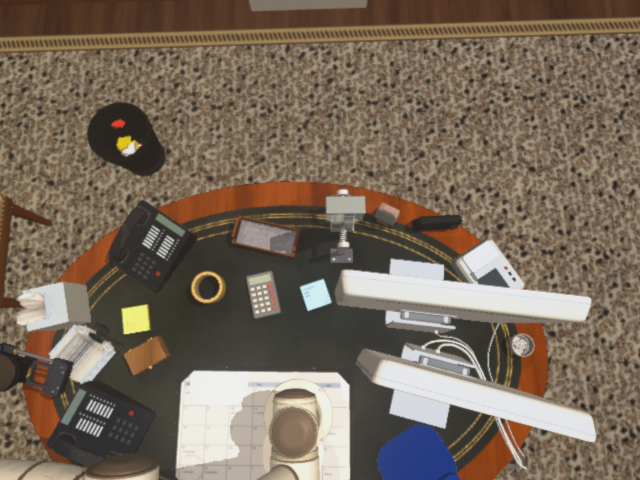

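The scene view shows the bottle cap at about (333,180), the near foot at (347,257) and the tray at (265,276). The top view shows the cap at (346,205), the near foot at (342,255), the tray at (265,236), the trophy at (387,213) and the stapler at (437,222). I'll enlarge both next.

Run:
```python
from h import *
a=cv2.imread("pics/top0.png")[170:280,220:480];b=cv2.imread("pics/scene0.png")[150:310,215:415]
cv2.imwrite("pics/topz.png",cv2.resize(a,None,fx=3,fy=3,interpolation=cv2.INTER_CUBIC))
cv2.imwrite("pics/scz.png",cv2.resize(b,None,fx=3.5,fy=3.5,interpolation=cv2.INTER_CUBIC))
```

```text
(no output)
```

View pics/topz.png

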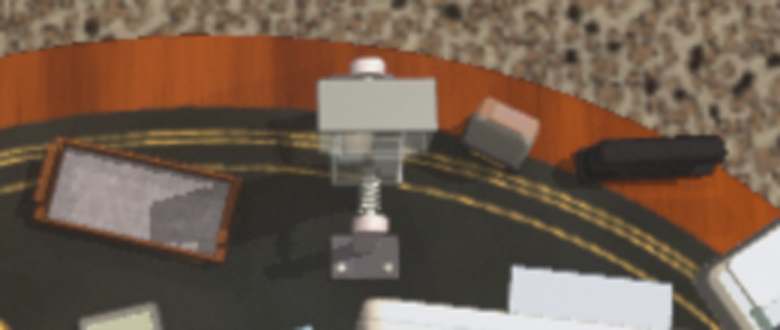

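View pics/scz.png

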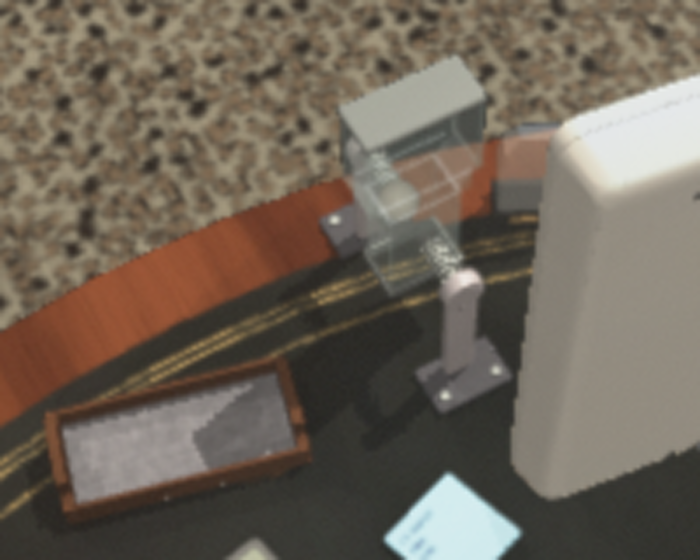

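In the zoomed views, the top-view cap spans (318–437, 80–130), the near foot (332–398, 236–278), and the tray corners are about (62,138), (240,180), (222,262) and (38,220). The mint shows in the scene zoom at (398,200).

Run:
```python
from h import *
np.set_printoptions(precision=3,suppress=True)
c=r.capture("top");s=r.capture("scene")
T=lambda u,v,z:at(c,220+u/3,170+v/3,z)
S=lambda u,v,z:at(s,215+u/3.5,150+v/3.5,z)
print("cap",T(377,105,.281),"edge L/R",T(318,105,.281),T(437,105,.281))
print("cap scene corners",[S(*p,.281) for p in((340,105),(457,58),(487,97),(362,148))])
for z in(0,.008):print("foot",[T(*p,z) for p in((332,236),(398,236),(398,278),(331,278))])
print("foot scene",[S(*p,.008) for p in((416,378),(483,340),(511,377),(440,413))])
P=[T(*p,.026) for p in((62,138),(240,180),(222,262),(38,220))];print("tray",P,np.mean(P,0))
P=[S(*p,.026) for p in((48,415),(285,360),(308,455),(70,515))];print("trayS",P,np.mean(P,0))
# mask of brown for tray
im=np.array(c["pixels"]);hsv=cv2.cvtColor(im,cv2.COLOR_RGB2HSV)
print("trophy",T(502,115,.116),T(500,160,0),"stapler",T(600,160,.05),T(722,160,.05))
for nm,p in(("monL",(360,300)),("mon",(400,330))):print(nm,T(*p,.0),T(*p,.3),T(*p,.4))
o1,d1=ray(s,366,195);o2,d2=ray(c,342,275)
A=np.c_[d1,-d2];k=np.linalg.lstsq(A,o2-o1,rcond=None)[0];print("monitor left edge pts",o1+d1*k[0],o2+d2*k[1])
print("mint scene",S(398,200,.147+.01),"mint top",T(358,160,.16))
```

```text
cap [ 0.548 -0.144  0.281] edge L/R [ 0.549 -0.095  0.281] [ 0.547 -0.195  0.281]
cap scene corners [array([ 0.569, -0.098,  0.281]), array([ 0.562, -0.19 ,  0.281]), array([ 0.522, -0.19 ,  0.281]), array([ 0.529, -0.093,  0.281])]
foot [array([ 0.486, -0.11 ,  0.   ]), array([ 0.484, -0.179,  0.   ]), array([ 0.44 , -0.177,  0.   ]), array([ 0.442, -0.108,  0.   ])]
foot [array([ 0.485, -0.11 ,  0.008]), array([ 0.483, -0.178,  0.008]), array([ 0.439, -0.177,  0.008]), array([ 0.441, -0.108,  0.008])]
foot scene [array([ 0.476, -0.106,  0.008]), array([ 0.478, -0.172,  0.008]), array([ 0.437, -0.174,  0.008]), array([ 0.438, -0.106,  0.008])]
tray [array([0.592, 0.166, 0.026]), array([ 0.542, -0.017,  0.026]), array([0.458, 0.003, 0.026]), array([0.506, 0.19 , 0.026])] [0.525 0.085 0.026]
trayS [array([0.589, 0.172, 0.026]), array([ 0.536, -0.017,  0.026]), array([0.452, 0.008, 0.026]), array([0.501, 0.192, 0.026])] [0.52  0.089 0.026]
trophy [ 0.58  -0.275  0.116] [ 0.562 -0.289  0.   ] stapler [ 0.548 -0.381  0.05 ] [ 0.544 -0.504  0.05 ]
monL [ 0.418 -0.137  0.   ] [ 0.382 -0.123  0.3  ] [ 0.37  -0.119  0.4  ]
mon [ 0.387 -0.177  0.   ] [ 0.357 -0.154  0.3  ] [ 0.347 -0.147  0.4  ]
monitor left edge pts [ 0.361 -0.109  0.465] [ 0.352 -0.12   0.464]
mint scene [ 0.55  -0.133  0.157] mint top [ 0.529 -0.133  0.16 ]
```

Run:
```python
from h import *
s=r.capture("scene");c=r.capture("top")
C=np.array([.522,.087,0]);a=np.radians(74.9)
X=np.array([np.cos(a),np.sin(a),0]);Y=np.array([-np.sin(a),np.cos(a),0])
def quad(x0,x1,y0,y1,z):return [C+X*x+Y*y+[0,0,z] for x,y in((x0,y0),(x1,y0),(x1,y1),(x0,y1))]
st=np.array([.546,-.143,0])
Q=[quad(-.1,.1,-.045,.045,.026),quad(.09,.1,-.03,.03,.046),quad(-.1,-.09,-.03,.03,.046),[st+[x,y,.281] for x,y in((-.023,-.05),(.023,-.05),(.023,.05),(-.023,.05))]]
out=[]
for cam,(x,y,w,h) in((c,(225,190,145,75)),(s,(225,165,145,150))):
    f=5 if cam is c else 4
    im=cv2.resize(np.ascontiguousarray(np.array(cam["pixels"])[y:y+h,x:x+w,::-1]),None,fx=f,fy=f,interpolation=cv2.INTER_CUBIC)
    for q in Q:
        p=np.array([(proj(cam,k)-[x-.5,y-.5])*f for k in q]).astype(np.int32);cv2.polylines(im,[p],True,(0,255,0),1)
    out.append(im)
cv2.imwrite("pics/ov1.png",out[0]);cv2.imwrite("pics/ov2.png",out[1])
```

```text
(no output)
```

View pics/ov1.png

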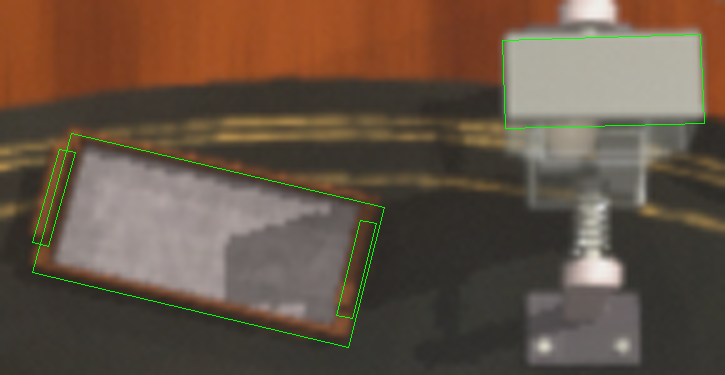

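View pics/ov2.png

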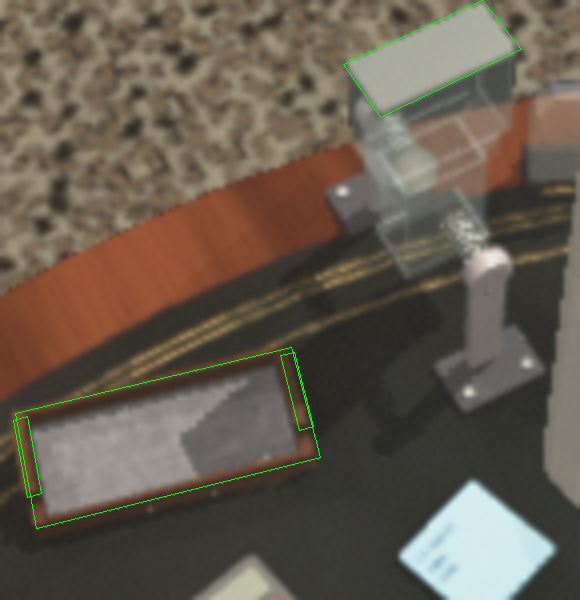

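The overlay fits the cap, so the stand is at about (0.546, -0.143) and nearly axis-aligned. The tray outline sits about 4 mm off in the top view, which puts its centre at about (0.526, 0.089). The handle on the robot's left is then near (0.551, 0.181), and I'll pinch it across its 60 mm width.

Call:
servo_tool(commands=[[[0, 192, 120, 0, 0, 0, 0.62], [0, 192, 120, 0, 0, 0, 0.62], [0, 192, 120, 0, 0, 0, 0.62], [0, 192, 120, 0, 0, 0, 0.62], [0, 192, 120, 0, 0, 0, 0.62]]])

```text
time_s: 0.8
tcp_pos: [0.3246, 0.4301, 0.2338]
ee_rot: [[0.619, -0.785, -0.0], [-0.785, -0.619, -0.0], [0.0, 0.0, -1.0]]
wrist_force: [0.3, 0.9, -0.3]
gripper_width: 1.0
gripper_force: 0.0
```

```bash
cat >> h.py <<'E'
from scipy.spatial.transform import Rotation as Ro
def goal(p,yaw,tilt=0):
    "delta in tool axes to world p, tool x at yaw deg, z down, tilted about world x by tilt deg"
    s=r.sense();R=np.array(s["ee_rot"]);a=np.radians(yaw)
    T=np.array([[np.cos(a),np.sin(a),0],[np.sin(a),-np.cos(a),0],[0,0,-1]])
    T=Ro.from_euler('x',tilt,degrees=True).as_matrix()@T
    print("t %.1f"%s["time_s"],"tcp",np.round(s["tcp_pos"],4),"F",np.round(s["wrist_force"],1),"w",s["gripper_width"],"j",np.round(s["joints"],0))
    print("shift mm",np.round(R.T@(np.array(p)-s["tcp_pos"])*1000,1),"turn",np.round(Ro.from_matrix(R.T@T).as_rotvec(),3))
E
python3 -c "
from h import *
goal([.551,.181,.16],-105.1)"
```

```text
t 0.8 tcp [0.3246 0.4301 0.2338] F [ 0.3  0.9 -0.3] w 0.9998605389285037 j [ 70.  14. -12.   0. -65. -32.]
shift mm [335.8 -23.5  73.9] turn [ 0.    -0.     0.931]
```

Call:
servo_tool(commands=[[[0, 215, -15, 30, 0, 0, 0.65], [0, 215, -15, 30, 0, 0, 0.65], [0, 215, -15, 30, 0, 0, 0.65], [0, 215, -15, 30, 0, 0, 0.65], [0, 215, -15, 30, 0, 0, 0.65]]])

```text
time_s: 1.3
tcp_pos: [0.4704, 0.2709, 0.2027]
ee_rot: [[0.015, -1.0, -0.001], [-1.0, -0.015, -0.001], [0.001, 0.001, -1.0]]
wrist_force: [-1.3, -0.1, 0.3]
gripper_width: 1.001
gripper_force: 0.0
```

```bash
python3 -c "
from h import *
goal([.551,.181,.10],-105.1)"
```

```text
t 1.3 tcp [0.4704 0.2709 0.2027] F [-1.3 -0.1  0.3] w 1.0008167335020899 j [ 47.  16. -14.   0. -61. -46.]
shift mm [ 91.  -79.3 102.8] turn [ 0.001 -0.001  0.279]
```

Call:
servo_tool(commands=[[[0, 45, -40, 50, 0, 0, 0.14], [0, 91, -79, 103, 0, 0, 0.28], [0, 91, -79, 103, 0, 0, 0.28], [0, 91, -79, 103, 0, 0, 0.28], [0, 91, -79, 103, 0, 0, 0.28]]])

```text
time_s: 1.8
tcp_pos: [0.5499, 0.1836, 0.099]
ee_rot: [[-0.256, -0.967, -0.003], [-0.967, 0.256, -0.002], [0.003, 0.002, -1.0]]
wrist_force: [-0.3, 0.4, 0.4]
gripper_width: 1.001
gripper_force: 0.0
```

Run:
```python
from h import *
goal([.551,.181,.04],-105.1)
s=r.capture("scene");c=r.capture("top")
a=np.array(s["pixels"])[170:340,190:400,::-1];b=np.array(c["pixels"])[170:300,190:400,::-1]
f=lambda i:cv2.resize(np.ascontiguousarray(i),None,fx=1.9,fy=1.9,interpolation=cv2.INTER_CUBIC)
cv2.imwrite("pics/v7.png",np.vstack([f(a),f(b)]))
```

```text
t 1.8 tcp [0.5499 0.1836 0.099 ] F [-0.3  0.4  0.4] w 1.001296710364485 j [ 34.  25. -16.   0. -49. -49.]
shift mm [ 2.1 -1.9 59. ] turn [ 0.002 -0.003  0.004]
```

View pics/v7.png

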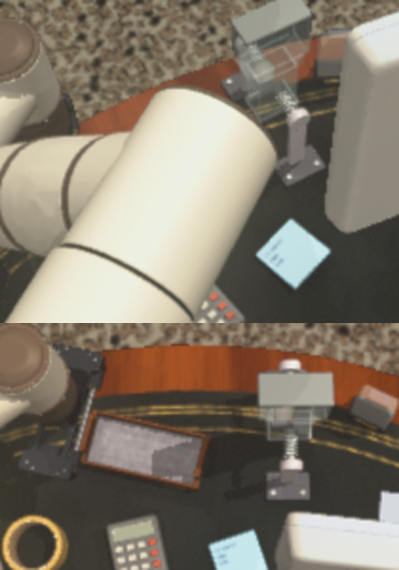

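Run:
```python
from h import *
c=r.capture("top");print(proj(c,[.551,.181,.046]),at(c,236.4-.5,229.5,.046),at(c,225+50/5,190+198/5,.046))
im=np.array(c["pixels"])
h=cv2.cvtColor(im,cv2.COLOR_RGB2HSV)
for v in range(216,246,3): print(v,[tuple(int(q) for q in im[v,u]) for u in range(230,246)])
```

```text
[234.56264734 227.66670454] [0.5451729  0.17687343 0.046     ] [0.5449386  0.17961452 0.046     ]
216 [(47, 41, 39), (52, 47, 43), (64, 60, 54), (79, 75, 69), (119, 113, 107), (150, 142, 135), (101, 96, 91), (78, 67, 56), (100, 68, 48), (131, 80, 50), (132, 82, 51), (105, 71, 47), (100, 68, 47), (95, 69, 49), (100, 74, 51), (110, 82, 56)]
219 [(57, 52, 45), (87, 75, 55), (118, 101, 72), (118, 109, 99), (142, 134, 127), (121, 107, 100), (117, 81, 58), (134, 85, 52), (135, 85, 51), (103, 66, 43), (107, 69, 44), (84, 62, 51), (86, 75, 71), (88, 79, 75), (79, 67, 62), (75, 62, 56)]
222 [(80, 69, 52), (101, 88, 64), (102, 95, 86), (128, 121, 115), (132, 121, 112), (113, 82, 63), (128, 81, 50), (122, 76, 49), (85, 57, 41), (75, 53, 40), (84, 65, 54), (114, 100, 95), (144, 135, 132), (146, 136, 135), (144, 135, 133), (143, 134, 132)]
225 [(59, 56, 50), (82, 78, 73), (127, 121, 117), (149, 141, 136), (115, 91, 78), (128, 82, 51), (124, 79, 49), (92, 60, 40), (75, 52, 39), (85, 65, 54), (113, 98, 92), (138, 129, 126), (141, 132, 129), (145, 135, 133), (151, 142, 140), (162, 151, 150)]
228 [(7
[... 840 characters left out ...]
3, 38), (76, 54, 42), (89, 71, 61), (124, 110, 104), (148, 137, 135), (150, 140, 138), (152, 141, 139), (154, 143, 141), (153, 143, 141), (152, 143, 141), (155, 146, 144), (161, 150, 148)]
240 [(65, 61, 61), (59, 53, 50), (81, 58, 46), (120, 77, 49), (114, 72, 48), (91, 68, 56), (113, 99, 93), (140, 131, 127), (144, 135, 133), (147, 137, 135), (151, 142, 140), (153, 143, 142), (150, 139, 139), (148, 139, 136), (158, 147, 145), (161, 151, 149)]
243 [(58, 55, 52), (56, 50, 45), (70, 54, 42), (88, 60, 42), (103, 67, 45), (108, 70, 47), (110, 74, 52), (116, 82, 64), (123, 91, 75), (125, 96, 82), (132, 109, 100), (131, 112, 106), (144, 127, 121), (148, 132, 128), (153, 141, 139), (155, 144, 142)]
```

The top-view crop shows the fingers beside the tray's left end. The bright top of the handle runs through about px (235,226), within about 4 mm of the prediction, so I'll descend and pinch.

Call:
servo_tool(commands=[[[0, 2, -4, 20, 0, 0, 0], [0, 2, -4, 40, 0, 0, 0], [0, 2, -4, 58, 0, 0, 0], [0, 2, -4, 58, 0, 0, 0], [0.2, 2, -4, 58, 0, 0, 0]]])

```text
time_s: 2.45
tcp_pos: [0.5536, 0.1834, 0.044]
ee_rot: [[-0.252, -0.968, 0.002], [-0.968, 0.252, 0.001], [-0.001, -0.002, -1.0]]
wrist_force: [1.4, -0.4, -0.2]
gripper_width: 0.964
gripper_force: 0.0
```

Call:
servo_tool(commands=[[[0.6, 0, 0, 0, 0, 0, 0], [0.6, 0, 0, 0, 0, 0, 0], [0.6, 0, 0, 0, 0, 0, 0], [0.6, 0, 0, 0, 0, 0, 0], [0.6, 0, 0, 0, 0, 0, 0]]])

```text
time_s: 2.95
tcp_pos: [0.5535, 0.1824, 0.0433]
ee_rot: [[-0.254, -0.967, 0.001], [-0.967, 0.254, 0.001], [-0.001, -0.001, -1.0]]
wrist_force: [-2.7, 1.4, 4.6]
gripper_width: 0.683
gripper_force: 30.0
```

```bash
python3 -c "
from h import *
goal([.550,-.018,.041],-91.5);print(r.sense()['gripper_width']*87, r.sense()['gripper_force'])"
```

```text
t 3.0 tcp [0.5535 0.1824 0.0433] F [-2.7  1.4  4.6] w 0.6827758617466633 j [ 34.  29. -19.  -0. -42. -49.]
shift mm [194.7 -47.5   2.2] turn [-0.001  0.001 -0.231]
59.4014999719597 30.000869929790497
```

Call:
servo_tool(commands=[[[0.6, 18, -5, 0, 0, 0, -0.05], [0.6, 38, -10, 0, 0, 0, -0.1], [0.6, 58, -15, 0, 0, 0, -0.15], [0.6, 78, -20, 0, 0, 0, -0.2], [0.6, 95, -24, 0, 0, 0, -0.23]]])

```text
time_s: 3.45
tcp_pos: [0.5534, 0.0842, 0.0434]
ee_rot: [[-0.026, -1.0, 0.003], [-1.0, 0.026, 0.002], [-0.002, -0.003, -1.0]]
wrist_force: [-0.4, 3.3, 2.6]
gripper_width: 0.686
gripper_force: 30.0
```

Run:
```python
from h import *
goal([.549,-.02,.043],-91.5)
c=r.capture("top");s=r.capture("scene")
a=np.array(s["pixels"])[150:320,210:420,::-1];b=np.array(c["pixels"])[170:280,210:420,::-1]
f=lambda i,k:cv2.resize(np.ascontiguousarray(i),None,fx=k,fy=k,interpolation=cv2.INTER_CUBIC)
cv2.imwrite("pics/v8.png",np.vstack([f(a,2),f(b,2)]))
```

```text
t 3.5 tcp [0.5534 0.0842 0.0434] F [-0.4  3.3  2.6] w 0.6857945801852654 j [ 25.  28. -22.  -0. -40. -27.]
shift mm [104.3   1.6   0.2] turn [-0.003  0.002  0.   ]
```

View pics/v8.png

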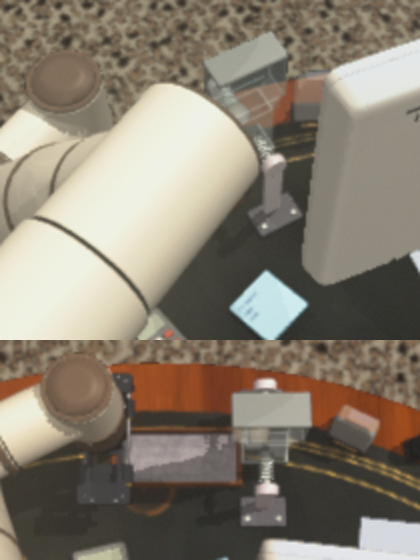

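The top-view crop shows the tray now straight, with its front end at about px (330,230), in line with the gap between the posts. I'll slide it on.

Call:
servo_tool(commands=[[[0.6, 20, 1, 0, 0, 0, 0], [0.6, 42, 2, 0, 0, 0, 0], [0.6, 64, 2, 0, 0, 0, 0], [0.6, 86, 2, 0, 0, 0, 0], [0.6, 104, 2, 0, 0, 0, 0]]])

```text
time_s: 4.05
tcp_pos: [0.5488, -0.0191, 0.0433]
ee_rot: [[-0.028, -1.0, 0.003], [-1.0, 0.028, 0.001], [-0.001, -0.003, -1.0]]
wrist_force: [-0.5, 4.9, 4.4]
gripper_width: 0.686
gripper_force: 30.0
```

Call:
servo_tool(commands=[[[0.6, 0, 0, 0, 0, 0, 0], [0.6, 0, 0, 0, 0, 0, 0], [0, 0, 0, 0, 0, 0, 0], [0, 0, 0, 0, 0, 0, 0], [0, 0, 0, 0, 0, 0, 0]]])

```text
time_s: 4.55
tcp_pos: [0.547, -0.0192, 0.0419]
ee_rot: [[-0.027, -1.0, -0.001], [-1.0, 0.027, -0.0], [0.0, 0.001, -1.0]]
wrist_force: [0.8, -0.7, 0.3]
gripper_width: 0.875
gripper_force: 0.0
```

Run:
```python
from h import *
goal([.549,-.02,.2],-91.5)
```

```text
t 4.5 tcp [ 0.547  -0.0192  0.0419] F [ 0.8 -0.7  0.3] w 0.8746700337408989 j [ 15.  27. -24.  -0. -39. -16.]
shift mm [   0.8   -1.8 -158.1] turn [ 0.001 -0.    -0.001]
```

Call:
servo_tool(commands=[[[0, 0, 0, 0, 0, 0, 0], [0, 0, 0, -20, 0, 0, 0], [0, -10, 0, -60, 0, 0, 0], [0, -35, 0, -100, 0, 0, 0], [0, -60, 0, -140, 0, 0, 0]]])

```text
time_s: 5.05
tcp_pos: [0.5487, 0.0407, 0.1838]
ee_rot: [[-0.028, -1.0, -0.001], [-1.0, 0.028, -0.0], [0.0, 0.001, -1.0]]
wrist_force: [0.8, 0.6, -0.6]
gripper_width: 0.998
gripper_force: 0.0
```

Call:
servo_tool(commands=[[[0, 0, 0, -45, 0, 0, 0], [0, 0, 0, -90, 0, 0, 0], [0, 0, 0, -135, 0, 0, 0], [0, 0, 0, -170, 0, 0, 0], [0, 0, 0, -170, 0, 0, 0]]])

```text
time_s: 5.55
tcp_pos: [0.5511, 0.0406, 0.3586]
ee_rot: [[-0.026, -1.0, 0.012], [-1.0, 0.026, 0.002], [-0.003, -0.012, -1.0]]
wrist_force: [-0.1, 0.0, -0.7]
gripper_width: 0.998
gripper_force: 0.0
```

Run:
```python
from h import *
goal([.546,-.143,.36],-91.5)
c=r.capture("top");s=r.capture("scene")
f=lambda i,k:cv2.resize(np.ascontiguousarray(i),None,fx=k,fy=k,interpolation=cv2.INTER_CUBIC)
C=np.array([.548,-.114,0]);a=np.radians(88.5)
X=np.array([np.cos(a),np.sin(a),0]);Y=np.array([-np.sin(a),np.cos(a),0])
quad=lambda x0,x1,y0,y1,z:[C+X*x+Y*y+[0,0,z] for x,y in((x0,y0),(x1,y0),(x1,y1),(x0,y1))]
ims=[]
for cam,(x,y,w,h),k in((s,(230,150,150,150),2.5),(c,(250,170,150,110),4)):
    im=f(np.array(cam["pixels"])[y:y+h,x:x+w,::-1],k)
    for q in(quad(-.1,.1,-.045,.045,.026),):
        p=np.array([(proj(cam,t)-[x-.5,y-.5])*k for t in q]).astype(np.int32);cv2.polylines(im,[p],True,(0,255,0),1)
    ims.append(cv2.resize(im,None,fx=400/im.shape[1],fy=400/im.shape[1]))
h=max(i.shape[0] for i in ims)
cv2.imwrite("pics/v9.png",np.hstack([cv2.copyMakeBorder(i,0,h-i.shape[0],0,0,0) for i in ims]))
```

```text
t 5.5 tcp [0.5511 0.0406 0.3586] F [-0.1  0.  -0.7] w 0.9979433822251582 j [ 21.  11.   3.   0. -81. -23.]
shift mm [183.7   0.3  -1.8] turn [-0.012  0.003 -0.   ]
```

View pics/v9.png

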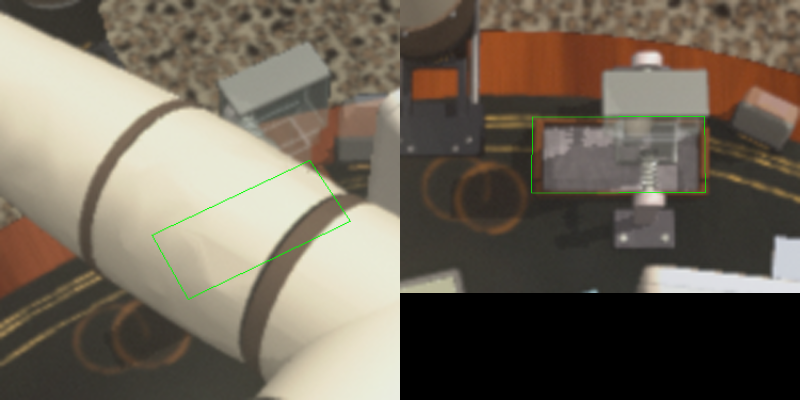

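The top view shows the tray matching the predicted outline, with its centre about 29 mm short of the mouth, and the arm clear on the left. Next I'll move above the cap and pinch the flat bottle across its 46 mm depth, so that it can't snap back.

Call:
servo_tool(commands=[[[0, 40, 0, 0, -0.01, 0, 0], [0, 85, 0, 0, -0.01, 0, 0], [0, 130, 0, 0, -0.01, 0, 0], [0, 165, 0, 0, -0.01, 0, 0], [0, 183, 0, 0, -0.01, 0, 0]]])

```text
time_s: 6.15
tcp_pos: [0.5431, -0.145, 0.3501]
ee_rot: [[-0.03, -0.999, -0.015], [-1.0, 0.03, 0.001], [-0.0, 0.015, -1.0]]
wrist_force: [-0.1, 0.4, -0.0]
gripper_width: 0.997
gripper_force: 0.0
```

Call:
servo_tool(commands=[[[0, 0, 0, 0, 0, 0, 0], [0, 0, 0, 0, 0, 0, 0], [0, 0, 0, 0, 0, 0, 0], [0, 0, 0, 20, 0, 0, 0], [0, 0, 0, 40, 0, 0, 0]]])

```text
time_s: 6.65
tcp_pos: [0.5441, -0.1415, 0.3124]
ee_rot: [[-0.025, -1.0, -0.009], [-1.0, 0.025, 0.001], [-0.0, 0.009, -1.0]]
wrist_force: [0.3, 0.3, -0.5]
gripper_width: 0.999
gripper_force: 0.0
```

Run:
```python
from h import *
goal([.546,-.143,.254],-91.5)
```

```text
t 6.7 tcp [ 0.5441 -0.1415  0.3124] F [ 0.3  0.3 -0.5] w 0.9985012538376898 j [  2.  14.  -0.  -0. -77.  -3.]
shift mm [ 1.5 -2.4 58.4] turn [0.009 0.    0.001]
```

Call:
servo_tool(commands=[[[0, 1, -2, 15, 0.009, 0, 0], [0, 1, -2, 30, 0.009, 0, 0], [0, 1, -2, 45, 0.009, 0, 0], [0, 1, -2, 58, 0.009, 0, 0], [0, 1, -2, 58, 0.009, 0, 0]]])

```text
time_s: 7.15
tcp_pos: [0.5441, -0.1428, 0.2523]
ee_rot: [[-0.026, -1.0, -0.005], [-1.0, 0.026, 0.001], [-0.001, 0.005, -1.0]]
wrist_force: [-0.2, 0.2, -0.1]
gripper_width: 1.001
gripper_force: 0.0
```

Call:
servo_tool(commands=[[[0.6, 0, 0, 0, 0, 0, 0], [0.6, 0, 0, 0, 0, 0, 0], [0.6, 0, 0, 0, 0, 0, 0], [0.6, 0, 0, 0, 0, 0, 0], [0.6, 0, 0, 0, 0, 0, 0]]])

```text
time_s: 7.65
tcp_pos: [0.5453, -0.1439, 0.2549]
ee_rot: [[-0.027, -1.0, -0.0], [-1.0, 0.027, -0.0], [0.0, 0.0, -1.0]]
wrist_force: [-0.3, -0.1, -0.3]
gripper_width: 0.632
gripper_force: 0.0
```

Call:
servo_tool(commands=[[[0.6, 0, 0, 0, 0, 0, 0], [0.6, 0, 0, 0, 0, 0, 0], [0.6, 0, 0, 0, 0, 0, 0], [0.6, 0, 0, 0, 0, 0, 0], [0.6, 0, 0, 0, 0, 0, 0]]])

```text
time_s: 8.15
tcp_pos: [0.5497, -0.1434, 0.2551]
ee_rot: [[-0.026, -1.0, 0.01], [-1.0, 0.026, 0.0], [-0.0, -0.01, -1.0]]
wrist_force: [10.4, -0.2, -4.3]
gripper_width: 0.512
gripper_force: 29.5
```

Gripped at 44.5 mm. Now I'll rock positive (top to the robot's right, tool +x) along the arc.

Call:
servo_tool(commands=[[[0.6, 6.5, -2, 0.2, 0, 0, 0], [0.6, 13, -4, 0.7, 0, 0, 0], [0.6, 19.4, -4, 1.5, 0, 0, 0], [0.6, 25.8, -4, 2.6, 0, 0, 0], [0.6, 32.2, -4, 4, 0, 0, 0]]])

```text
time_s: 8.65
tcp_pos: [0.5489, -0.1769, 0.2516]
ee_rot: [[-0.027, -1.0, 0.002], [-1.0, 0.027, -0.001], [0.001, -0.002, -1.0]]
wrist_force: [2.2, 0.7, 4.7]
gripper_width: 0.513
gripper_force: 30.0
```

Call:
servo_tool(commands=[[[0.6, 6.2, 0, 1.8, 0, 0, 0], [0.6, 12.4, 0, 3.9, 0, 0, 0], [0.6, 18.4, 0, 6.3, 0, 0, 0], [0.6, 24.3, 0, 8.9, 0, 0, 0], [0.6, 32.4, 0, 13.1, 0, 0, 0]]])

```text
time_s: 9.15
tcp_pos: [0.5483, -0.2101, 0.2403]
ee_rot: [[-0.026, -1.0, 0.003], [-1.0, 0.026, -0.003], [0.003, -0.003, -1.0]]
wrist_force: [0.1, -0.3, 10.6]
gripper_width: 0.514
gripper_force: 30.2
```

Run:
```python
from h import *
goal([.5497,-.1434,.2551],-91.5);print(r.sense()["gripper_force"],r.sense()["moment"])
```

```text
t 9.2 tcp [ 0.5483 -0.2101  0.2403] F [ 0.1 -0.3 10.6] w 0.5137999221533002 j [ -5.  18.  -5.   0. -67.   4.]
shift mm [-66.7   0.3 -15. ] turn [-0.003 -0.003 -0.   ]
30.20875683207123 [0.29339532 0.04920006 0.07939327]
```

Call:
servo_tool(commands=[[[0.6, 0, 0, 0, 0, 0, 0], [0.6, 0, 0, 0, 0, 0, 0], [0.6, 0, 0, 0, 0, 0, 0], [0.6, 0, 0, 0, 0, 0, 0], [0.6, 0, 0, 0, 0, 0, 0]]])

```text
time_s: 9.65
tcp_pos: [0.5482, -0.2102, 0.2403]
ee_rot: [[-0.027, -1.0, 0.003], [-1.0, 0.027, -0.003], [0.003, -0.003, -1.0]]
wrist_force: [0.1, -0.9, 10.2]
gripper_width: 0.51
gripper_force: 30.0
```

Call:
servo_tool(commands=[[[0.6, 0, 0, 0, 0, 0, 0], [0.6, 0, 0, 0, 0, 0, 0], [0.6, 0, 0, 0, 0, 0, 0], [0.6, 0, 0, 0, 0, 0, 0], [0.6, 0, 0, 0, 0, 0, 0]]])

```text
time_s: 10.15
tcp_pos: [0.5482, -0.2102, 0.2403]
ee_rot: [[-0.027, -1.0, 0.003], [-1.0, 0.027, -0.003], [0.003, -0.003, -1.0]]
wrist_force: [-0.4, -0.8, 10.3]
gripper_width: 0.513
gripper_force: 30.0
```

Call:
servo_tool(commands=[[[0.6, 0, 0, 0, 0, 0, 0], [0.6, 0, 0, 0, 0, 0, 0], [0.6, 0, 0, 0, 0, 0, 0], [0.6, 0, 0, 0, 0, 0, 0], [0.6, 0, 0, 0, 0, 0, 0]]])

```text
time_s: 10.65
tcp_pos: [0.5483, -0.2102, 0.2403]
ee_rot: [[-0.027, -1.0, 0.003], [-1.0, 0.027, -0.003], [0.003, -0.003, -1.0]]
wrist_force: [0.1, -0.8, 10.2]
gripper_width: 0.514
gripper_force: 30.0
```

Run:
```python
from h import *
goal([.5497,-.1434,.2551],-91.5);print(r.sense()["gripper_force"],r.sense()["moment"])
c=r.capture("top");s=r.capture("scene")
f=lambda i,k:cv2.resize(np.ascontiguousarray(i),None,fx=k,fy=k,interpolation=cv2.INTER_CUBIC)
a=f(np.array(s["pixels"])[150:300,270:403,::-1],3);b=f(np.array(c["pixels"])[170:282,290:390,::-1],4)
cv2.imwrite("pics/v10.png",np.hstack([a[:448],b[:448]]))
```

```text
t 10.7 tcp [ 0.5483 -0.2102  0.2403] F [ 0.1 -0.8 10.2] w 0.5138117592787305 j [ -5.  18.  -5.   0. -67.   3.]
shift mm [-66.7   0.3 -15. ] turn [-0.003 -0.003 -0.001]
29.993469389664824 [ 0.05935941 -0.09916988  0.04527483]
```

View pics/v10.png

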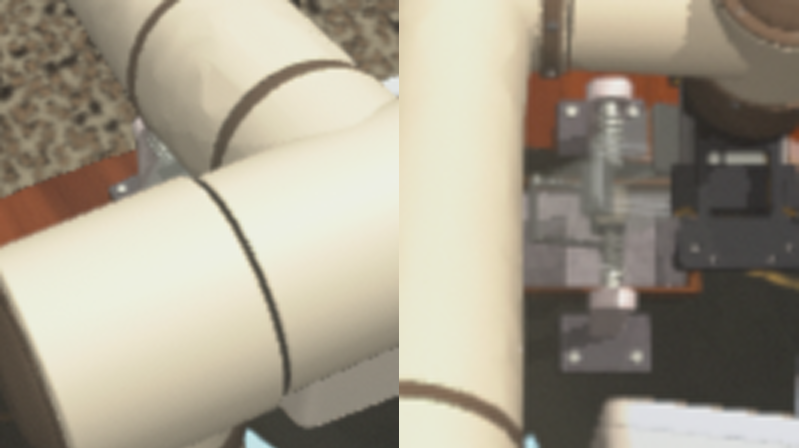

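The top view shows the bottle tilted well over, with the gripper at about px (740,200) on the right and the tray still beneath. The mint itself is hidden. By geometry the tilt is about +0.52 rad, held for 2 s. I'll ease back to upright.

Call:
servo_tool(commands=[[[0.6, -8.1, 0, -4.2, 0, 0, 0], [0.6, -14, 0, -6.8, 0, 0, 0], [0.6, -20, 0, -9.2, 0, 0, 0], [0.6, -26.2, 0, -11.3, 0, 0, 0], [0.6, -32.4, 0, -13.1, 0, 0, 0]]])

```text
time_s: 11.25
tcp_pos: [0.5489, -0.1762, 0.251]
ee_rot: [[-0.027, -1.0, 0.001], [-1.0, 0.027, -0.001], [0.001, -0.001, -1.0]]
wrist_force: [3.6, 0.5, 3.4]
gripper_width: 0.515
gripper_force: 30.0
```

Call:
servo_tool(commands=[[[0.6, -6.4, 0, -1.4, 0, 0, 0], [0.6, -12.8, 0, -2.5, 0, 0, 0], [0.6, -19.2, 0, -3.3, 0, 0, 0], [0.6, -25.7, 0, -3.9, 0, 0, 0], [0.6, -32.2, 0, -4, 0, 0, 0]]])

```text
time_s: 11.75
tcp_pos: [0.5496, -0.1434, 0.2542]
ee_rot: [[-0.027, -1.0, -0.001], [-1.0, 0.027, -0.0], [0.0, 0.001, -1.0]]
wrist_force: [5.3, -1.5, 1.2]
gripper_width: 0.51
gripper_force: 33.2
```

Call:
servo_tool(commands=[[[0.6, 0, 0, 0, 0, 0, 0], [0.6, 0, 0, 0, 0, 0, 0], [0.6, 0, 0, 0, 0, 0, 0], [0.6, 0, 0, 0, 0, 0, 0], [0.6, 0, 0, 0, 0, 0, 0]]])

```text
time_s: 12.25
tcp_pos: [0.5495, -0.1436, 0.2542]
ee_rot: [[-0.027, -1.0, -0.001], [-1.0, 0.027, -0.0], [0.0, 0.001, -1.0]]
wrist_force: [5.7, -1.5, 1.5]
gripper_width: 0.514
gripper_force: 33.1
```

Call:
servo_tool(commands=[[[0.6, -6.5, 0, 0.2, 0, 0, 0], [0.6, -13, 0, 0.7, 0, 0, 0], [0.6, -19.4, 0, 1.5, 0, 0, 0], [0.6, -25.8, 0, 2.6, 0, 0, 0], [0.6, -32.2, 0, 4, 0, 0, 0]]])

```text
time_s: 12.75
tcp_pos: [0.5503, -0.1115, 0.2509]
ee_rot: [[-0.027, -1.0, -0.0], [-1.0, 0.027, -0.001], [0.001, 0.0, -1.0]]
wrist_force: [4.3, -1.4, 4.9]
gripper_width: 0.514
gripper_force: 30.0
```

Call:
servo_tool(commands=[[[0.6, -6.2, 0, 1.8, 0, 0, 0], [0.6, -12.4, 0, 3.9, 0, 0, 0], [0.6, -18.4, 0, 6.3, 0, 0, 0], [0.6, -24.3, 0, 8.9, 0, 0, 0], [0.6, -32.4, 0, 13.1, 0, 0, 0]]])

```text
time_s: 13.25
tcp_pos: [0.5511, -0.079, 0.2399]
ee_rot: [[-0.026, -1.0, 0.001], [-1.0, 0.026, -0.001], [0.001, -0.001, -1.0]]
wrist_force: [-0.2, 1.4, 13.7]
gripper_width: 0.516
gripper_force: 30.1
```

Call:
servo_tool(commands=[[[0.6, 0, 0, 0, 0, 0, 0], [0.6, 0, 0, 0, 0, 0, 0], [0.6, 0, 0, 0, 0, 0, 0], [0.6, 0, 0, 0, 0, 0, 0], [0.6, 0, 0, 0, 0, 0, 0]]])

```text
time_s: 13.75
tcp_pos: [0.5511, -0.0788, 0.2398]
ee_rot: [[-0.026, -1.0, 0.001], [-1.0, 0.026, -0.0], [0.0, -0.001, -1.0]]
wrist_force: [0.5, 0.4, 12.3]
gripper_width: 0.513
gripper_force: 30.0
```

Call:
servo_tool(commands=[[[0.6, 0, 0, 0, 0, 0, 0], [0.6, 0, 0, 0, 0, 0, 0], [0.6, 0, 0, 0, 0, 0, 0], [0.6, 0, 0, 0, 0, 0, 0], [0.6, 0, 0, 0, 0, 0, 0]]])

```text
time_s: 14.25
tcp_pos: [0.5511, -0.0788, 0.2398]
ee_rot: [[-0.026, -1.0, 0.001], [-1.0, 0.026, -0.0], [0.0, -0.001, -1.0]]
wrist_force: [0.0, 0.2, 11.5]
gripper_width: 0.516
gripper_force: 30.0
```

Call:
servo_tool(commands=[[[0.6, 0, 0, 0, 0, 0, 0], [0.6, 0, 0, 0, 0, 0, 0], [0.6, 0, 0, 0, 0, 0, 0], [0.6, 0, 0, 0, 0, 0, 0], [0.6, 0, 0, 0, 0, 0, 0]]])

```text
time_s: 14.75
tcp_pos: [0.5511, -0.0788, 0.2398]
ee_rot: [[-0.026, -1.0, 0.001], [-1.0, 0.026, -0.0], [0.0, -0.001, -1.0]]
wrist_force: [0.7, 1.1, 11.8]
gripper_width: 0.517
gripper_force: 30.0
```

Call:
servo_tool(commands=[[[0.6, 8.1, 0, -4.2, 0, 0, 0], [0.6, 14, 0, -6.8, 0, 0, 0], [0.6, 20, 0, -9.2, 0, 0, 0], [0.6, 26.2, 0, -11.3, 0, 0, 0], [0.6, 32.4, 0, -13.1, 0, 0, 0]]])

```text
time_s: 15.25
tcp_pos: [0.5503, -0.1115, 0.2504]
ee_rot: [[-0.027, -1.0, -0.001], [-1.0, 0.027, 0.001], [-0.001, 0.001, -1.0]]
wrist_force: [6.1, -0.5, 1.4]
gripper_width: 0.514
gripper_force: 30.0
```

Call:
servo_tool(commands=[[[0.6, 6.4, 0, -1.4, 0, 0, 0], [0.6, 12.8, 0, -2.5, 0, 0, 0], [0.6, 19.2, 0, -3.3, 0, 0, 0], [0.6, 25.7, 0, -3.9, 0, 0, 0], [0.6, 32.2, 0, -4, 0, 0, 0]]])

```text
time_s: 15.75
tcp_pos: [0.5496, -0.1435, 0.2537]
ee_rot: [[-0.027, -1.0, -0.001], [-1.0, 0.027, 0.002], [-0.002, 0.001, -1.0]]
wrist_force: [7.5, 1.8, 2.3]
gripper_width: 0.517
gripper_force: 30.0
```

Call:
servo_tool(commands=[[[0.6, 0, 0, 0, 0, 0, 0], [0.6, 0, 0, 0, 0, 0, 0], [0.6, 0, 0, 0, 0, 0, 0], [0.6, 0, 0, 0, 0, 0, 0], [0.6, 0, 0, 0, 0, 0, 0]]])

```text
time_s: 16.25
tcp_pos: [0.5496, -0.1433, 0.2537]
ee_rot: [[-0.027, -1.0, -0.001], [-1.0, 0.027, 0.001], [-0.001, 0.001, -1.0]]
wrist_force: [5.6, -0.0, 1.8]
gripper_width: 0.517
gripper_force: 30.0
```

Run:
```python
from h import *
goal([.5497,-.1434,.2551],-91.5)
c=r.capture("top");save(c,"up1")
a=cv2.cvtColor(cv2.imread("pics/top0.png"),cv2.COLOR_BGR2GRAY)
im=cv2.cvtColor(np.array(c["pixels"]),cv2.COLOR_RGB2GRAY)
p=lambda y,x,z=.02:np.round(proj(c,[x,y,z])).astype(int)
print(p(-.014,.548),p(-.214,.548),p(-.114,.503),p(-.114,.593))
for v in range(208,244,2): print(v,*[f"{im[v,u]:3d}" for u in range(300,374,2)])
```

```text
t 16.2 tcp [ 0.5496 -0.1433  0.2537] F [ 5.6 -0.   1.8] w 0.5165792314319302 j [  2.  16.  -6.  -0. -68.  -3.]
shift mm [ 0.1 -0.1 -1.4] turn [ 0.001  0.001 -0.001]
[299 229] [364 227] [332 242] [331 214]
208  67  67  66  67  66  65  63  65  65  63  60  56  55 101 107 106  97  80  55  60 104 137  96  91 137 138 139  91  67 104 125 143 139  86  87  84  87
210  66  66  66  65  63  57  58  56  57  56  55  53  55  99 106  98  60  58  54  56  58  68  69  69  71  61  60  58  64  63  73 107 142  88  83  85  84
212  73  68  66  65  64  58  58  57  56  55  55  55  59  95 105  95  56  55  53  55  66  67  66  67  67  52  50  49  63  60  67 101 135  82  78  75  64
214 100 100  91  93  92  87  82  82  72  69  67  71  79  90 102  94  56  55  54  61  67  66  68  67  67  52  49  50  65  62  67  73  66  43  48  52  60
216  88  97  69  66  68  66  67  68  63  64  64  62  65  97 113 106  57  57  57  69  67  68  67  68  66  51  48  50  64  65  66  69  62  43  42  40  42
218  78  96  98 107 126 108 103 124 101 108 137 114 118 135 137 120  56  56  56  70  68  67  67  66  68  52  48  53  67  64  67  72  90
[... 1140 characters left out ...]
 111  97  63  73  72  77 103  72  69  66  67  67  69  81  73  64  64  66  88  86  80  75  65
236  67  71  93  95 107 110 110 110 109 105 109 112 110 106 108  96  72  73  74  74  87  88  96  98  90  92  90  69  65  66  64  51  79  54  60  71  92
238  64  68  92  94  98 105 107 104 105 102 105 105 103 100 100 103 102 102 101 107 148 181 175 135 137 138 134  95  89  91  86  58  73  52  49  53  53
240  64  69  85  87  91 101 101 102 102 101 103 103 103 101 100 109 121 145 141 145 166 161 185 132 133 127 129  92  92  89  87  69  81  52  50  51  50
242  65  68  68  71  71  73  72  72  73  72  72  71  84  82  83  85  87  86  82 103 149 198 215 206 139  79  80  80  80  79  83  80  73  52  50  50  51
```

Call:
servo_tool(commands=[[[0, 0, 0, 0, 0, 0, 0], [0, 0, 0, 0, 0, 0, 0], [0, 0, 0, 0, 0, 0, 0], [0, 0, 0, 0, 0, 0, 0], [0, 0, 0, 0, 0, 0, 0]]])

```text
time_s: 16.8
tcp_pos: [0.5484, -0.1439, 0.254]
ee_rot: [[-0.027, -1.0, -0.003], [-1.0, 0.027, 0.0], [-0.0, 0.003, -1.0]]
wrist_force: [-1.0, 0.2, -0.5]
gripper_width: 0.885
gripper_force: 0.0
```

Call:
servo_tool(commands=[[[0, 0, 0, -15, 0, 0, 0], [0, 0, 0, -35, 0, 0, 0], [0, 0, 0, -60, 0, 0, 0], [0, 0, 0, -85, 0, 0, 0], [0, 0, 0, -100, 0, 0, 0]]])

```text
time_s: 17.3
tcp_pos: [0.5494, -0.1441, 0.3567]
ee_rot: [[-0.027, -1.0, 0.001], [-1.0, 0.027, -0.0], [0.0, -0.001, -1.0]]
wrist_force: [-0.1, 0.0, 0.5]
gripper_width: 0.996
gripper_force: 0.0
```

Call:
servo_tool(commands=[[[0, -45, 0, 0, 0, 0, 0], [0, -90, 0, 0, 0, 0, 0], [0, -135, 0, 0, 0, 0, 0], [0, -180, 0, 0, 0, 0, 0], [0, -220, 0, 0, 0, 0, 0]]])

```text
time_s: 17.8
tcp_pos: [0.5546, 0.0779, 0.3545]
ee_rot: [[-0.027, -1.0, -0.002], [-1.0, 0.027, 0.0], [-0.0, 0.002, -1.0]]
wrist_force: [1.2, 0.0, 0.5]
gripper_width: 0.999
gripper_force: 0.0
```

Call:
servo_tool(commands=[[[0, -45, 20, 0, 0, 0, 0], [0, -90, 40, 0, 0, 0, 0], [0, -135, 60, 0, 0, 0, 0], [0, -180, 80, 0, 0, 0, 0], [0, -220, 100, 0, 0, 0, 0]]])

```text
time_s: 18.3
tcp_pos: [0.4598, 0.3003, 0.3545]
ee_rot: [[-0.027, -1.0, -0.002], [-1.0, 0.027, -0.0], [0.0, 0.002, -1.0]]
wrist_force: [0.4, 0.3, 0.2]
gripper_width: 0.998
gripper_force: 0.0
```

Run:
```python
from h import *
goal([.5497,-.1434,.2551],-91.5)
for n,(u0,u1,v0,v1) in(("top",(296,376,196,246)),("scene",(280,372,165,275))):
    c=r.capture(n);save(c,n+"_end")
    g=lambda i:cv2.cvtColor(i,cv2.COLOR_BGR2GRAY)
    im=g(np.array(c["pixels"])[:,:,::-1])
    print(n,"cap px",proj(c,[.549,-.143,.281]),"tray centre",proj(c,[.548,-.114,.01]),"upper-mint",proj(c,[.549,-.135,.165]),"lower",proj(c,[.549,-.15,.106]),"in tray at -.15",proj(c,[.549,-.15,.021]))
    for v in range(v0,v1,2 if n=="top" else 3): print(v,*[f"{im[v,u]:3d}" for u in range(u0,u1,2)])
```

```text
t 18.3 tcp [0.4598 0.3003 0.3545] F [0.4 0.3 0.2] w 0.9979236156026274 j [ 50.  11.   2.  -0. -81. -52.]
shift mm [ 441.2 -101.8   99.4] turn [ 0.002 -0.    -0.   ]
top cap px [345.10877803 204.64903326] tray centre [331.23071855 228.5075871 ] upper-mint [340.01476329 215.94031288] lower [344.34071818 220.73012142] in tray at -.15 [342.9379286  227.10831117]
196  90  85  86  87  88  89  88  82  75  73  69  70  72  73  73 100 109 116 119 121 122 121 126 161 140 128 133 134 125 128 128 129 134 140 126  84  84  80  82  80
198  90  84  86  86  88  89  90  83  74  72  70  71  70  71  74 134 153 154 155 155 156 162 164 164 165 164 165 165 166 167 166 166 163 160 146  86  83  81  82  81
200  87  83  85  87  88  90  88  83  75  73  68  70  72  71  75 135 154 154 154 155 155 156 157 159 164 165 165 166 166 166 164 159 159 159 147  86  84  82  83  80
202  88  82  86  87  88  88  88  83  74  74  67  71  71  71  75 132 154 154 155 154 156 155 157 156 156 163 162 165 165 159 159 159 159 159 148  86  85  83  83  80
204  83  83  84  85  87  87  87  82  74  71  67  70  71  71  76 129 155 154 155 155
[... 9814 characters left out ...]
  59  57  52  50  51  50  51  51  52  53  59  56  57  57  53  52  52  72  97 128 102  98  84  85 111 141 186 204 211 217 221 224 225 226
267  61  58  54  55  53  52  54  57  63  66  56  54  51  52  50  49  52  58  56  52  52  53  58  60  53  53  53  55  57  57  74  84  85 125 168 183 190 198 206 211 215 218 223 224 227 227
270  56  60  58  54  54  53  53  55  57  61  63  54  53  53  55  57  58  59  60  57  55  53  55  55  54  54  56  60  62  60  72 129 155 165 176 185 193 200 206 213 216 220 223 225 226 228
273  57  59  63  59  55  56  54  56  55  58  64  56  55  59  61  60  61  60  60  60  58  54  54  55  55  59  61  61  62  69 122 143 158 169 178 187 195 203 208 214 216 220 223 226 227 229
```

Run:
```python
from h import *
def blob():
    P=[]
    for n,(u0,u1,v0,v1) in(("top",(349,362,218,235)),("scene",(336,356,217,236))):
        c=r.capture(n);m=cv2.moments((np.array(c["pixels"])[v0:v1,u0:u1].min(2)>165).astype(np.uint8))
        P.append((c,u0+m["m10"]/m["m00"],v0+m["m01"]/m["m00"]))
    (o1,d1),(o2,d2)=[ray(*p) for p in P];k=np.linalg.lstsq(np.c_[d1,-d2],o2-o1,rcond=None)[0]
    return (o1+d1*k[0]+o2+d2*k[1])/2
a=blob();b=blob();print(a,b,r.sense()["wrist_force"])
if abs(a-[.549,-.19,.021]).max()<.015 and abs(a-b).max()<.002: print(r.finish_job())
```

```text
[ 5.53592260e-01 -1.96528944e-01  3.43986980e-04] [ 5.53592260e-01 -1.96528944e-01  3.43986980e-04] [ 0.09160945 -0.88338739 -0.26285606]
```

The two-view height came out at about 0 m. One pixel is worth about 10 mm of height here, so this fits the tray floor and rules out the neck (above 0.08 m). Two successive looks gave identical positions, so the mint is at rest and I'll hand in.

```bash
python3 -c "
from h import *
print(r.finish_job())"
```

```text
the job is handed in; nothing more can be done
None
```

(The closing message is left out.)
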